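Sort the tea balls, then turn and offer the serving dish

ROBOT

A 6-joint arm with a two-finger parallel gripper is mounted at the origin on a cart in front of the work surface, level with it; the furniture and walls round the work are solid. World frame = base frame: x ahead of the robot, y to its left, z up, the work surface at z = 0. Lengths are in mm, angles in rad, forces in N, time in s.
With the tool pointing down it reaches from about 325 to 850 mm from the base axis. Payload 4.4 kg.
Tool frame: the origin (TCP) lies between the finger pads; the fingertips stand 17 mm ahead of it and the grasp point (between the pads) lies 2 mm behind it; z points along the fingers, y is the line along which they close (so a half turn about z gives the same grasp; the last joint's range is limited). The gripper opens to 94 mm and grips with 3 to 60 N. Pads are 16 mm wide; open, the fingers measure 119 mm over their backs; the gripper's body (75 mm by 177 mm) begins 78 mm behind the grasp point.
Start: joints at [-1.462, 0.207, 1.542, -0, 1.393, -0.15], TCP at [147.142, -555.857, 222.447] pointing down, gripper open.
Joint ranges: [-2.73, 2.73], [-0.86, 2.22], [0.23, 2.46], [-1.11, 4.25], [0.08, 2.63], [-2.82, 2.82]. Speed limits (rad/s): [2.79, 2.79, 3.14, 3.14, 3.14, 3.14].

INTERFACE

Orientations are given as a 3x3 rotation matrix whose columns are the frame's x, y, z axes.
In Python, from bench import read_state, grab_frame, calibration, job_done gives the robot as it stands.
- The arm moves only by the shell command python3 -m crank 'ROWS' [FORCE]. ROWS is text: rows parted by semicolons, each of 7 numbers parted by spaces: the gripper command: -1 is shut, 1 is fully open, values between are in proportion, then the shift along the tool's x, y, z in m, then the turn, a rotation vector about the tool's x, y, z in degrees. A call has 1 to 5 rows; each row shifts and turns the commanded pose from where the row before left it, along the tool's axes as they then stand; what a row does not reach is not made up. A row lasts 1/10 s, in which the tool goes at most 50 mm and 8.59 degrees, less where a joint would pass 70% of its speed; a pose out of reach is approached as far as the arm can. A call with a gripper value outside its range is refused whole. The fingers move at their own pace and stop on an object; FORCE is the grip in N (left out, the last holds). Time passes only in rows, so rows that do not move let the fingers close. It gives the time, the measured TCP pose, the force, the opening and the grip force at its end, in the units of the state.
- read_state(): the state, without advancing time (a new reading comes with each control period).
- grab_frame(name): name is "scene" or "top"; returns (picture, depth): 384x512x3 uint8, blue, green, red; 384x512 float32, mm along the optical axis (not along the pixel's ray), 0 where there is no reading.
- calibration(name): a dict with "camera_matrix" (3x3 intrinsics, pixels), "R" (3x3) and "t" (3): a world point X has camera coordinates R X + t. Camera axes: x right, y down, z forward; pixel columns grow to the right and rows downward; lengths in mm; the calibration is good to about 2 mm. A picture is of the moment at which its call begins. calibration takes no time and is no camera call.
- job_done(): hands the job in; it is judged then, once.
The state is a dict: "t": time; "qpos": joint angles; "joint_vel": joint speeds; "joint_efforts": joint torques, N m; "position": TCP position; "tool_rot": TCP orientation; "wrist_force": force on the tool from outside, world axes, zero at the start; "torque": the same for the moment, N m; "gripper_width": finger opening in mm; "grasp_force": force on a finger pad.
Only numpy, scipy, OpenCV 4.12 (cv2) and the standard library are available. Lean on these libraries where they do the work, as an engineer would, in place of code of your own. Each camera call takes 0.05 s, during which the arm holds its last target. There are 200 camera calls.

TASK

The two steel tea balls are in the wrong rows of the wooden rack: put the small one in a seat of the small-hole row, and the large one gently on the middle of the serving dish where it stands. Then lift the dish by its upright grip about 15 cm and, up there, turn it a quarter turn clockwise (seen from above), level and with the ball staying in the middle, until the grip points straight to the robot's left and the bowl right, towards the hob. Finish while holding it there, still and level, and leave the other things alone.

Things in the scene. Friction and masses are not known exactly. Their poses are not given: they have to be found in the camera images.
- rack: Fixed square light-wood rack, 128 x 128 mm, top 20 mm above the worktop, with two rows of two round seats (through holes). Origin: centre of its underside. Row of small seats (15 mm holes) at its x = +31 mm, row of large seats (23 mm) at -31 mm; in each, seats at y = +30 and -30 mm. Its x axis points away from the robot (within 0.4 rad). It stands left or right of the dish.
- small_seat_a (a point): Centre of the mouth of the small seat at rack (+31, +30) mm, at the rack's top. The large ball sits here at the start.
- small_seat_b (a point): Centre of the mouth of the small seat at rack (+31, -30) mm, at the rack's top. Free at the start.
- ball_small: Small steel tea ball, a loose 28 mm sphere with a dark seam band and small dark dots, about 35 g. Origin at its centre; its axes mean nothing. Starts in the large seat at rack (-31, -30) mm, centre about 8 mm above the rack's top; in a small seat its centre stands about 12 mm above the rack's top.
- ball_large: Large steel tea ball, a loose 38 mm sphere that looks the same but bigger, about 60 g. Origin at its centre; its axes mean nothing. Starts in a small seat, centre about 17.5 mm above the rack's top. On the flat middle of the dish its centre is 25 mm above the dish's underside. The last 10 mm of the fingertips can pinch a ball across its middle.
- dish: Loose dark-steel dish, 0.18 kg. Round bowl 106 mm across: flat middle 15 mm across, 6 mm above the underside, floor rising from there at 12 degrees to a steeper lip 18 mm high. Origin: centre of the bowl's underside, z up. An upright wood grip stands outside the bowl on its -x side. At the start the grip points at the robot (within 0.35 rad); at the end the dish's +x must point along world -y.
- dish_centre (a point): Centre of the bowl's flat floor, 6 mm above the dish's underside.
- dish_grip (a point): Place to hold on the upright grip: 79 mm from the bowl's centre along the dish's -x, 34 mm above the underside. The grip is a flat fin 12 mm thick (along dish y), 32 mm long (along dish x), top 52 mm above the underside, on a foot 24 mm wide, 6 mm high. Pinch it from above across its 12 mm, firmly (30 N or more), since the bowl hangs to one side.
- left_point (a point): Fixed reference point at the tall cupboard on the robot's left, world axes (its y points to the robot's left). At the end the dish's x axis runs along this y axis, with the bowl pointing away from this point.
- egg_timer: Bystander: round cream kitchen timer, 64 mm across, 54 mm high, behind on the right. Origin under its centre.
- espresso_cup: Bystander: small dark cup, 60 mm across, 53 mm high, behind in the middle. Origin under its centre.
- salt_shaker: Bystander: salt shaker, 44 mm across, 90 mm high, front left. Origin under its centre.
- tea_light: Bystander: tea light, 38 mm across, 15 mm high, front middle. Origin under its centre.
- teaspoon: Bystander: steel teaspoon, 127 mm long, lying front right. Origin under its centre.

How it is judged:
By the outcome, as a careful person would: the job done as asked, in the order asked, and still so for the second after the job is handed in, while the arm keeps its last pose, push and grip.
It also fails if it takes over 72 s, if anything falls off the work surface, if the arm or the gripper's body presses on something with over 40 N, if the wrist force passes 120 N, or if a joint passes its speed limit or range.

## Working session

There is one attempt and no reset: what is moved stays moved. The work goes in short steps, Python scripts to look and compute and a shell command to move; the robot and the scene stay as the last step left them, time stands still between calls to the robot, and variables do not carry over. Pictures are saved under pics/ and viewed, at most 10 in all, crops included, and the job is handed in when it is done.

```bash
ls; mkdir -p pics
python3 - <<'E'
from bench import *
import cv2,numpy as np
for n in("scene","top"):
    p,d=grab_frame(n);c=calibration(n)
    cv2.imwrite(f"pics/{n}0.png",p);np.savez(f"/tmp/{n}0.npz",p=p,d=d)
    print(n,c["camera_matrix"].tolist(),c["R"].round(3).tolist(),c["t"].round(1))
s=read_state();print(s)
E
```

```text
pics
scene [[465.8754982462916, 0.0, 257.60407685211504], [0.0, 465.8754982462916, 196.94746861623426], [0.0, 0.0, 1.0]] [[0.688, -0.726, -0.017], [-0.523, -0.48, -0.704], [0.503, 0.493, -0.71]] [-296.3  432.4 1219. ]
top [[351.7251230316197, 0.0, 256.9857122311516], [0.0, 351.7251230316197, 193.95153477331402], [0.0, 0.0, 1.0]] [[-0.01, -1.0, -0.014], [-0.993, 0.012, -0.114], [0.114, 0.013, -0.993]] [138.6 566.7 965.1]
{'t': 0.1, 'qpos': array([-1.46250937e+00,  2.07333712e-01,  1.54280204e+00, -1.91728607e-05,
        1.39354296e+00, -1.50525182e-01]), 'joint_vel': array([ 4.26039529e-04,  4.46919640e-05, -2.90190901e-03, -1.21458479e-04,
       -5.00262108e-04, -5.71915926e-04]), 'joint_efforts': array([-1.02190450e-03, -3.71868682e+01, -2.82294148e+01,  6.98657543e-02,
        3.11862992e-02, -5.88708849e-05]), 'position': array([ 147.05279156, -555.14540599,  221.411822  ]), 'tool_rot': array([[ 9.66693838e-01,  2.55935467e-01, -2.44213856e-04],
       [ 2.55935414e-01, -9.66691663e-01,  2.07180233e-03],
       [ 2.94168197e-04, -2.06530152e-03, -9.99997824e-01]]), 'wrist_force': array([ 0.74068631,  0.1777581 , -0.25769772]), 'torque': array([ 0.00596901, -0.02278138, -0.03078373]), 'grasp_force': 0.0, 'gripper_width': 94.42249736954372}
```

View pics/top0.png

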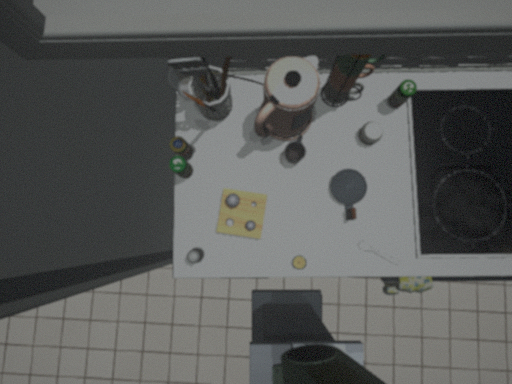

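View pics/scene0.png

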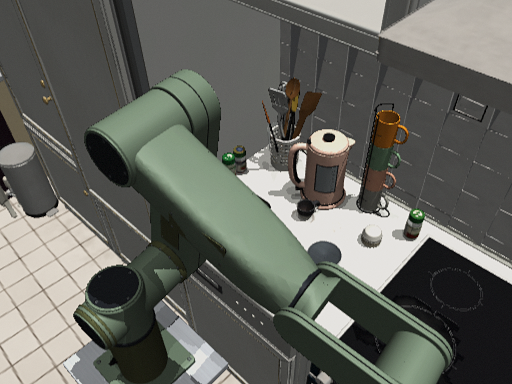

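The top view shows the rack at about (242,214), the large ball at (232,200) and the small ball at (250,226). The bowl is at (348,187) with its grip at (350,213). The arm blocks most of the scene view.

```bash
cat > h.py <<'E'
import cv2,numpy as np
from bench import *
def ray(n,uv,z):
    c=calibration(n);K,R,t=np.array(c["camera_matrix"]),np.array(c["R"]),np.array(c["t"])
    o=-R.T@t; d=R.T@np.linalg.inv(K)@np.array([uv[0],uv[1],1.]); return o+d*(z-o[2])/d[2]
def proj(n,X):
    c=calibration(n);x=np.array(c["camera_matrix"])@(np.array(c["R"])@np.array(X,float)+np.array(c["t"]));return x[:2]/x[2]
E
python3 - <<'E'
from h import *
p=np.load("/tmp/top0.npz")["p"]; d=np.load("/tmp/top0.npz")["d"]
hsv=cv2.cvtColor(p,cv2.COLOR_BGR2HSV)
def biggest(m,roi):
    q=np.zeros_like(m);x0,y0,x1,y1=roi;q[y0:y1,x0:x1]=m[y0:y1,x0:x1]
    c,_=cv2.findContours(q,cv2.RETR_EXTERNAL,cv2.CHAIN_APPROX_NONE);return max(c,key=cv2.contourArea)
m=cv2.inRange(hsv,(12,60,90),(35,255,255))
c=biggest(m,(205,175,280,250));print("rack",cv2.minAreaRect(c),cv2.contourArea(c))
r=cv2.minAreaRect(c);b=cv2.boxPoints(r);W=np.array([ray("top",x,20) for x in b]);print(W.round(1),W.mean(0).round(1),np.linalg.norm(W-np.roll(W,1,0),axis=1))
m=cv2.inRange(hsv,(0,0,0),(180,255,115))
c=biggest(m,(320,160,375,228)); q=np.zeros_like(m);cv2.drawContours(q,[c],-1,255,-1)
bo=cv2.morphologyEx(q,cv2.MORPH_OPEN,cv2.getStructuringElement(cv2.MORPH_ELLIPSE,(19,19)))
cb=biggest(bo,(320,160,375,228));e=cv2.fitEllipse(cb);print("bowl",e)
o=ray("top",e[0],18);print(o, e[1])
print("bg depth near",d[187,348],d[187,385])
v=np.hstack([cv2.resize(p[180:245,210:275],None,fx=6,fy=6,interpolation=cv2.INTER_CUBIC),cv2.resize(p[162:227,318:383],None,fx=6,fy=6,interpolation=cv2.INTER_CUBIC)])
cv2.imwrite("pics/c0.png",v)
E
```

```text
rack ((241.34730529785156, 213.1337890625), (43.461570739746094, 43.61753463745117), 8.972626686096191) 1792.0
[[464.1 248.9  20. ]
 [587.6 229.6  20. ]
 [566.4 106.   20. ]
 [443.7 126.9  20. ]] [515.5 177.9  20. ] [123.68833194 124.96202302 125.39345133 124.46259581]
bowl ((347.42706298828125, 186.976806640625), (35.84672927856445, 37.5435791015625), 71.1885986328125)
[ 587.08665018 -128.00858794   18.        ] (35.84672927856445, 37.5435791015625)
bg depth near 1022.7113 1028.6825
```

View pics/c0.png

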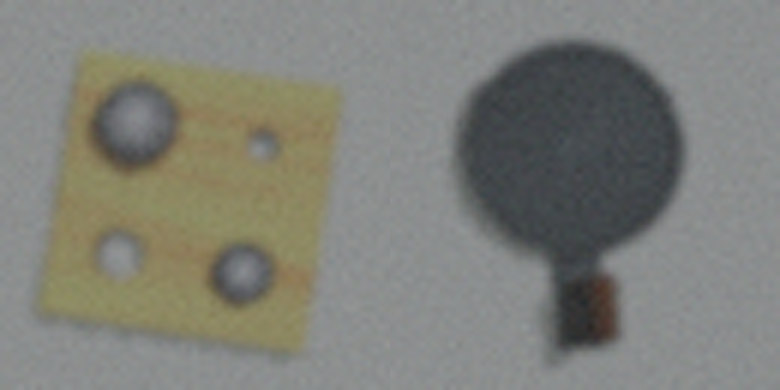

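The crop shows the large ball at crop (134,124), the free small seat at (262,145), the small ball at (241,272), and the fin's reddish top at about (604,310). Next I cross-check these against the rack model.

Run:
```python
from h import *
p=np.load("/tmp/top0.npz")["p"];hsv=cv2.cvtColor(p,cv2.COLOR_BGR2HSV)
f=lambda x,y:(210+(x+.5)/6-.5,180+(y+.5)/6-.5)
yaw=-0.163;c,s=np.cos(yaw),np.sin(yaw);R=np.array([[c,-s],[s,c]]);o=np.array([515.5,177.9])
for n,uv,z,l in(("L",(134,124),37.5,(31,30)),("free small",(262,145),20,(31,-30)),("S",(241,272),28,(-31,-30)),("free large",(119,254),20,(-31,30))):
    print(n,ray("top",f(*uv),z).round(1),(o+R@l).round(1))
m=np.zeros(p.shape[:2],np.uint8)
b=p.astype(int);m[200:225,340:365]=((b[...,2]-b[...,0])>25)[200:225,340:365]
ys,xs=np.nonzero(m);uv=np.array([xs.mean(),ys.mean()]);print(len(xs),uv,xs.min(),xs.max(),ys.min(),ys.max())
g=ray("top",uv,52);bo=np.array([587.1,-128.0]);print("grip",g,np.linalg.norm(g[:2]-bo),np.arctan2(*(bo-g[:2])[::-1]))
```

```text
L [550.6 203.3  37.5] [551.  202.5]
free small [541.6 143.5  20. ] [541.2 143.3]
S [481.  153.7  28. ] [480.  153.3]
free large [490.3 212.   20. ] [489.8 212.5]
8 [353.5   211.375] 353 354 209 215
grip [ 514.53512472 -133.68107019   52.        ] 72.78691972299319 0.07813016649191734
```

```bash
R='';
python3 -m crank '1 .0252 -.03 0 0 0 0;1 .0252 -.03 0 0 0 0;1 .0252 -.03 0 0 0 0;1 .0252 -.03 0 0 0 0;1 .0252 -.03 0 0 0 0' >/dev/null
python3 -m crank '1 .0252 -.03 0 0 0 0;1 .0252 -.03 0 0 0 0;1 .0252 -.03 0 0 0 0;1 .0252 -.03 0 0 0 0;1 .0252 -.03 0 0 0 0' 
python3 -m crank '1 .0252 -.03 0 0 0 0;1 .0252 -.03 0 0 0 0;1 .0252 -.03 0 0 0 0;1 .0252 -.03 0 0 0 0;1 .0252 -.03 0 0 0 0' >/dev/null
python3 -m crank '1 .0252 -.03 0 0 0 0;1 .0252 -.03 0 0 0 0;1 .0252 -.03 0 0 0 0;1 .0252 -.03 0 0 0 0;1 .0252 -.03 0 0 0 0'
```

```text
t: 1.1
position: [314.1, -199.6, 222.1]
tool_rot: [[0.967, 0.255, -0.0], [0.255, -0.967, 0.0], [0.0, -0.0, -1.0]]
wrist_force: [0.9, -0.4, -0.3]
gripper_width: 94.0
grasp_force: 0.0
t: 2.1
position: [480.9, 154.8, 222.0]
tool_rot: [[0.967, 0.256, -0.001], [0.256, -0.967, -0.0], [-0.001, 0.0, -1.0]]
wrist_force: [0.9, 0.1, 0.1]
gripper_width: 93.8
grasp_force: 0.0
```

```bash
python3 -m crank '.28 0 0 0 0 0 -8.2;.28 0 0 0 0 0 -8.2;.28 0 0 0 0 0 -8.2;.28 0 0 0 0 0 -8.2;.28 0 0 0 0 0 -8.2' >/dev/null
python3 -m crank '.28 0 0 0 0 0 -8.2;.28 0 0 0 0 0 -8.2;.28 0 0 0 0 0 -8.2;.28 0 0 0 0 0 -8.2;.28 0 0 0 0 0 -8.2' >/dev/null
python3 -m crank '.28 0 0 0 0 0 -8.2;.28 0 0 0 0 0 -8.2;.28 0 0 0 0 0 -8.2;.28 0 0 0 0 0 -8.2;.28 0 0 0 0 0 -8.2' >/dev/null
python3 -m crank '.28 0 0 0 0 0 -8.2;.28 0 0 0 0 0 -8.2;.28 0 0 0 0 0 -8.2;.28 0 0 0 0 0 -8.2;.28 0 0 0 0 0 0'
python3 - <<'E'
from h import *
s=read_state();print(s["position"],s["qpos"],np.arctan2(s["tool_rot"][1,0],s["tool_rot"][0,0]))
p,d=grab_frame("scene");cv2.imwrite("pics/s1.png",p)
E
```

```text
t: 4.1
position: [480.4, 153.1, 221.9]
tool_rot: [[-0.987, 0.163, -0.001], [0.163, 0.987, -0.0], [0.001, -0.0, -1.0]]
wrist_force: [-0.7, 0.8, -1.6]
gripper_width: 60.1
grasp_force: 0.0
[480.40108557 153.08440196 221.94110629] [ 1.36671611e-01  5.64167419e-02  1.71166465e+00  1.22609005e-05
  1.37456427e+00 -1.27026350e+00] 2.9777288914244293
```

View pics/s1.png

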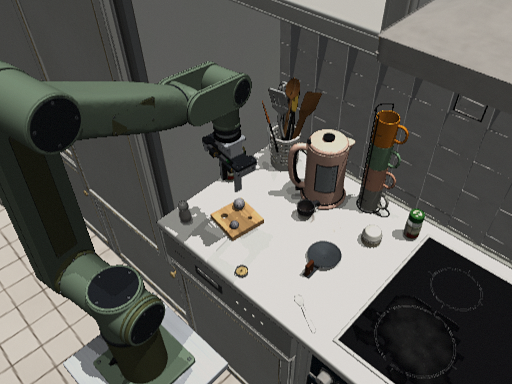

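The scene view is now clear: rack at about (237,218), large ball (239,204), small ball (234,224), bowl (323,255), grip (309,268). I'll measure a second view from it.

Run:
```python
from h import *
p=cv2.imread("pics/s1.png");hsv=cv2.cvtColor(p,cv2.COLOR_BGR2HSV)
for n,X in(("S",(480.5,153.5,28)),("L",(550.8,203,37.5)),("bowl",(587,-128,18)),("griptop",(510,-133.3,52))):print(n,proj("scene",X).round(1))
m=cv2.inRange(p,(0,0,0),(110,110,110));q=np.zeros_like(m);q[236:274,305:345]=m[236:274,305:345]
c=max(cv2.findContours(q,cv2.RETR_EXTERNAL,cv2.CHAIN_APPROX_NONE)[0],key=cv2.contourArea);print(cv2.boundingRect(c),cv2.fitEllipse(c))
v=np.hstack([cv2.resize(p[190:245,205:270],None,fx=6,fy=6,interpolation=cv2.INTER_CUBIC),cv2.resize(p[230:285,290:355],None,fx=6,fy=6,interpolation=cv2.INTER_CUBIC)])
cv2.imwrite("pics/c1.png",v)
```

```text
S [233.7 223.9]
L [238.2 203. ]
bowl [322.4 253.3]
griptop [308.6 262.4]
(305, 241, 36, 33) ((321.662109375, 256.822021484375), (28.926563262939453, 38.918701171875), 58.40984344482422)
```

View pics/c1.png

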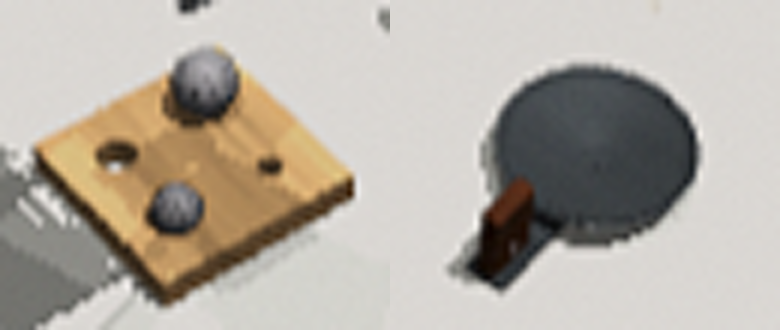

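The two views agree to within 2 mm for the balls. I put the bowl at about (589,-130) and the grip at (510,-133.5), 79.6 mm apart. Next I grasp the small ball.

```bash
python3 -m crank '.28 0 0 .04 0 0 0;.28 0 0 .04 0 0 0;.28 0 0 .04 0 0 0;.28 0 0 .04 0 0 0;.28 0 0 .022 0 0 0' 10
python3 -m crank '-1 0 0 0 0 0 0;-1 0 0 0 0 0 0;-1 0 0 0 0 0 0;-1 0 0 0 0 0 0;-1 0 0 0 0 0 0' 10
python3 -m crank '-1 0 0 -.01 0 0 0;-1 0 0 -.03 0 0 0;-1 0 0 -.03 0 0 0;-1 0 0 0 0 0 0'
```

```text
t: 4.65
position: [478.0, 152.7, 37.0]
tool_rot: [[-0.986, 0.166, -0.006], [0.166, 0.986, -0.001], [0.005, -0.002, -1.0]]
wrist_force: [-1.3, -2.0, 53.9]
gripper_width: 60.3
grasp_force: 33.9
t: 5.15
position: [480.9, 152.6, 40.8]
tool_rot: [[-0.987, 0.163, 0.0], [0.163, 0.987, -0.001], [-0.0, -0.001, -1.0]]
wrist_force: [-0.4, -2.0, 1.5]
gripper_width: 27.7
grasp_force: 10.0
t: 5.55
position: [484.8, 154.0, 115.7]
tool_rot: [[-0.987, 0.163, 0.01], [0.163, 0.987, 0.002], [-0.01, 0.004, -1.0]]
wrist_force: [0.5, 0.1, 0.6]
gripper_width: 26.9
grasp_force: 10.0
```

```bash
python3 -m crank '-1 -.01 0 0 0 0 0;-1 -.02 0 0 0 0 0;-1 -.02 0 0 0 0 0;-1 -.011 0 0 0 0 0;-1 0 0 0 0 0 0'
python3 -m crank '-1 0 0 .015 0 0 0;-1 0 0 .02 0 0 0;-1 0 0 .015 0 0 0;-1 0 0 .005 0 0 0;-1 0 0 0 0 0 0'
```

```text
t: 6.05
position: [541.7, 142.7, 109.3]
tool_rot: [[-0.986, 0.164, -0.001], [0.164, 0.986, -0.0], [0.001, -0.0, -1.0]]
wrist_force: [-0.4, 0.8, 0.2]
gripper_width: 26.9
grasp_force: 10.0
t: 6.55
position: [539.3, 143.2, 53.8]
tool_rot: [[-0.987, 0.163, -0.003], [0.163, 0.987, -0.0], [0.003, -0.001, -1.0]]
wrist_force: [-0.9, 0.8, 0.1]
gripper_width: 27.2
grasp_force: 10.0
```

```bash
python3 -m crank '-1 0 0 .004 0 0 0;-1 0 0 .004 0 0 0;-1 0 0 .002 0 0 0;-1 0 0 0 0 0 0;-1 0 0 0 0 0 0'
python3 -m crank '-.3 0 0 0 0 0 0;-.1 0 0 0 0 0 0;-.1 0 0 0 0 0 0;-.1 0 0 0 0 0 0;-.1 0 0 0 0 0 0'
python3 -m crank '-.1 0 0 -.01 0 0 0;-.1 0 0 -.03 0 0 0;-.1 0 0 -.03 0 0 0;.1 0 0 -.01 0 0 0;.1 0 0 0 0 0 0'
python3 - <<'E'
from h import *
p,_=grab_frame("scene");cv2.imwrite("pics/c2.png",cv2.resize(p[180:245,195:270],None,fx=7,fy=7,interpolation=cv2.INTER_CUBIC))
print(proj("scene",(541.4,143.4,32)))
E
```

```text
t: 7.05
position: [541.2, 143.2, 45.7]
tool_rot: [[-0.987, 0.163, 0.0], [0.163, 0.987, 0.0], [-0.0, 0.0, -1.0]]
wrist_force: [0.4, 0.7, -1.0]
gripper_width: 27.2
grasp_force: 10.0
t: 7.55
position: [541.0, 143.2, 45.5]
tool_rot: [[-0.987, 0.163, 0.0], [0.163, 0.987, 0.0], [-0.0, 0.0, -1.0]]
wrist_force: [-0.2, -0.5, -0.2]
gripper_width: 42.4
grasp_force: 0.0
t: 8.05
position: [542.8, 143.4, 127.9]
tool_rot: [[-0.987, 0.163, 0.005], [0.163, 0.987, 0.001], [-0.005, 0.001, -1.0]]
wrist_force: [-0.5, 0.0, 0.1]
gripper_width: 51.0
grasp_force: 0.0
[248.93228168 214.44392299]
```

View pics/c2.png

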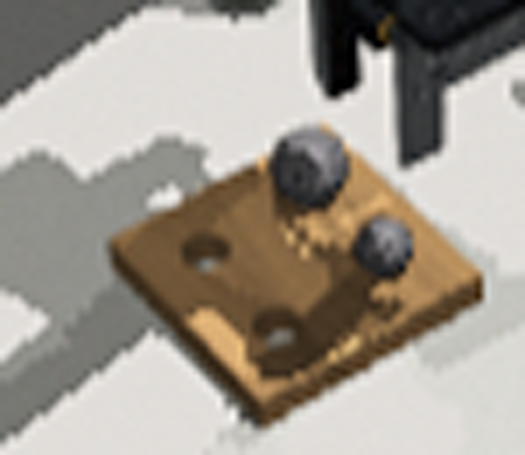

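The small ball is seated, at crop (384,246), which maps to (249.4,214.8) against a predicted (248.9,214.4). Now the large ball.

```bash
python3 -m crank '.1 0 .01 0 0 0 0;.1 0 .02 0 0 0 0;.1 0 .02 0 0 0 0;.1 0 .0105 0 0 0 0;.1 0 0 0 0 0 0'
python3 -m crank '.1 0 0 .01 0 0 0;.1 0 0 .02 0 0 0;.1 0 0 .02 0 0 0;.1 0 0 .015 0 0 0;.1 0 0 .006 0 0 0'
python3 -m crank '.1 0 0 .005 0 0 0;.1 0 0 0 0 0 0;-1 0 0 0 0 0 0;-1 0 0 0 0 0 0;-1 0 0 0 0 0 0' 12
python3 -m crank '-1 0 0 0 0 0 0;-1 0 0 0 0 0 0'
```

```text
t: 8.6
position: [550.0, 204.2, 124.0]
tool_rot: [[-0.987, 0.161, -0.002], [0.161, 0.987, -0.0], [0.002, -0.001, -1.0]]
wrist_force: [-0.6, 0.0, 0.5]
gripper_width: 52.1
grasp_force: 0.0
t: 9.1
position: [548.9, 201.8, 51.8]
tool_rot: [[-0.987, 0.164, -0.004], [0.164, 0.987, -0.001], [0.004, -0.002, -1.0]]
wrist_force: [0.2, 0.9, -0.9]
gripper_width: 51.9
grasp_force: 0.0
t: 9.6
position: [551.7, 202.8, 50.6]
tool_rot: [[-0.987, 0.163, 0.002], [0.163, 0.987, -0.0], [-0.002, 0.0, -1.0]]
wrist_force: [-0.8, -0.8, 2.7]
gripper_width: 37.1
grasp_force: 12.0
t: 9.8
position: [551.7, 202.8, 50.5]
tool_rot: [[-0.987, 0.163, 0.002], [0.163, 0.987, -0.0], [-0.002, 0.0, -1.0]]
wrist_force: [-0.5, -1.8, 4.5]
gripper_width: 37.7
grasp_force: 12.0
```

```bash
python3 -m crank '-1 0 0 -.01 0 0 0;-1 0 0 -.025 0 0 0;-1 0 0 -.03 0 0 0;-1 0 0 -.015 0 0 0;-1 -.0046 -.0161 0 0 0 0' >/dev/null
python3 -m crank '-1 -.0092 -.0322 0 0 0 0;-1 -.0092 -.0322 0 0 0 0;-1 -.0092 -.0322 0 0 0 0;-1 -.0092 -.0322 0 0 0 0;-1 -.0092 -.0322 0 0 0 0'
python3 -m crank '-1 -.0092 -.0322 0 0 0 0;-1 -.0092 -.0322 0 0 0 0;-1 -.0092 -.0322 0 0 0 0;-1 -.0092 -.0322 0 0 0 0;-1 -.0046 -.0161 0 0 0 0' >/dev/null
python3 -m crank '-1 0 0 0 0 0 0;-1 0 0 0 0 0 0;-1 0 0 0 0 0 0'
python3 - <<'E'
from h import *
p,_=grab_frame("scene")
bc=(589.5,-130,18);print(proj("scene",bc),proj("scene",(510,-133.5,52)))
a=cv2.resize(p[205:285,280:365],None,fx=6,fy=6,interpolation=cv2.INTER_CUBIC)
th=np.linspace(0,6.28,60)
for t in th:
    u,v=proj("scene",(589.5+53*np.cos(t),-130+53*np.sin(t),18));cv2.circle(a,(int((u-280+.5)*6),int((v-205+.5)*6)),1,(0,0,255),-1)
cv2.imwrite("pics/c3.png",a)
E
```

```text
t: 10.8
position: [570.4, 17.7, 127.5]
tool_rot: [[-0.987, 0.163, -0.003], [0.163, 0.987, 0.0], [0.003, -0.0, -1.0]]
wrist_force: [0.0, -0.5, -1.0]
gripper_width: 37.3
grasp_force: 12.0
t: 11.6
position: [588.6, -128.2, 128.9]
tool_rot: [[-0.987, 0.161, -0.001], [0.161, 0.987, 0.001], [0.001, 0.001, -1.0]]
wrist_force: [0.3, 0.3, -0.4]
gripper_width: 37.1
grasp_force: 12.0
[323.36558816 253.16845861] [308.64146295 262.42553364]
```

View pics/c3.png

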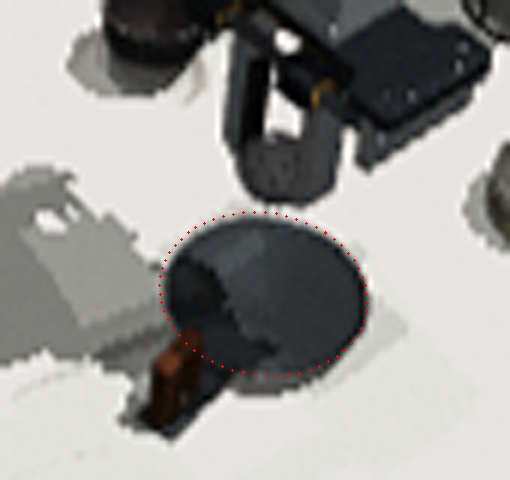

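```bash
python3 -m crank '-1 0 0 .03 0 0 0;-1 0 0 .03 0 0 0;-1 0 0 .015 0 0 0;-1 0 0 .005 0 0 0;-1 0 0 0 0 0 0'
python3 -m crank '-1 0 0 0 0 0 0;-1 0 0 0 0 0 0'; python3 -c "
from h import *
s=read_state();print(s['position'],s['qpos'],s['t'])"
```

```text
t: 12.15
position: [589.0, -129.1, 49.1]
tool_rot: [[-0.987, 0.162, -0.001], [0.162, 0.987, 0.0], [0.001, 0.0, -1.0]]
wrist_force: [0.0, 0.3, -0.3]
gripper_width: 37.5
grasp_force: 12.0
t: 12.35
position: [590.5, -130.2, 51.2]
tool_rot: [[-0.987, 0.163, 0.003], [0.163, 0.987, -0.001], [-0.003, -0.001, -1.0]]
wrist_force: [-0.3, 0.8, -0.0]
gripper_width: 37.1
grasp_force: 12.0
[ 590.53978248 -130.18561861   51.15467223] [-3.60000668e-01  4.52978206e-01  1.60196077e+00 -2.77263790e-05
  1.08347560e+00 -1.76739251e+00] 12.35
```

```bash
python3 -m crank '-1 0 0 .004 0 0 0;-1 0 0 .004 0 0 0;-1 0 0 .002 0 0 0;-1 0 0 .001 0 0 0;-1 0 0 0 0 0 0'
python3 -m crank '-1 0 0 .001 0 0 0;-1 0 0 0 0 0 0;-1 0 0 0 0 0 0'
```

```text
t: 12.85
position: [588.9, -129.7, 38.1]
tool_rot: [[-0.987, 0.163, -0.001], [0.163, 0.987, 0.0], [0.001, 0.0, -1.0]]
wrist_force: [0.2, -0.5, -0.3]
gripper_width: 36.9
grasp_force: 12.0
t: 13.15
position: [589.4, -129.9, 37.8]
tool_rot: [[-0.987, 0.163, 0.0], [0.163, 0.987, -0.0], [-0.001, -0.0, -1.0]]
wrist_force: [0.1, -0.4, 1.3]
gripper_width: 37.3
grasp_force: 12.0
```

```bash
python3 -m crank '-.18 0 0 0 0 0 0;-.14 0 0 0 0 0 0;-.08 0 0 0 0 0 0;0 0 0 0 0 0 0;0.1 0 0 0 0 0 0'
python3 -m crank '.1 0 0 0 0 0 0;.1 0 0 -.01 0 0 0;.1 0 0 -.02 0 0 0;.1 0 0 -.03 0 0 0;.1 0 0 -.03 0 0 0'
python3 -m crank '.1 0.03 0 0 0 0 0;.1 .03 0 0 0 0 0;.1 .02 0 0 0 0 0;.1 0 0 0 0 0 0;.1 0 0 0 0 0 0'
python3 - <<'E'
from h import *
for n in("scene","top"):
    p,_=grab_frame(n);cv2.imwrite(f"/tmp/{n}4.png",p)
    x,y=(280,205) if n=="scene" else (310,155)
    q=cv2.resize(p[y:y+80,x:x+65],None,fx=6,fy=6,interpolation=cv2.INTER_CUBIC);globals()[n]=q
    print(n,proj(n,(589.5,-130,25)),proj(n,(510,-133.5,52)))
cv2.imwrite("pics/c4.png",np.hstack([scene,top]))
print(read_state()["position"])
E
```

```text
t: 13.65
position: [589.1, -129.8, 37.4]
tool_rot: [[-0.987, 0.163, -0.0], [0.163, 0.987, 0.0], [0.0, -0.0, -1.0]]
wrist_force: [-0.3, 0.7, 0.5]
gripper_width: 50.6
grasp_force: 0.0
t: 14.15
position: [588.9, -129.6, 128.7]
tool_rot: [[-0.987, 0.163, -0.001], [0.163, 0.987, 0.0], [0.001, 0.0, -1.0]]
wrist_force: [0.1, -0.8, 0.5]
gripper_width: 51.8
grasp_force: 0.0
t: 14.65
position: [511.0, -117.0, 128.4]
tool_rot: [[-0.987, 0.163, 0.002], [0.163, 0.987, -0.001], [-0.002, -0.0, -1.0]]
wrist_force: [0.2, -0.7, -0.4]
gripper_width: 51.4
grasp_force: 0.0
scene [323.5556524  251.76129051] [308.64146295 262.42553364]
top [348.68302407 185.80526488] [353.50219624 213.01901928]
[ 511.66611466 -117.24124439  128.21357284]
```

View pics/c4.png

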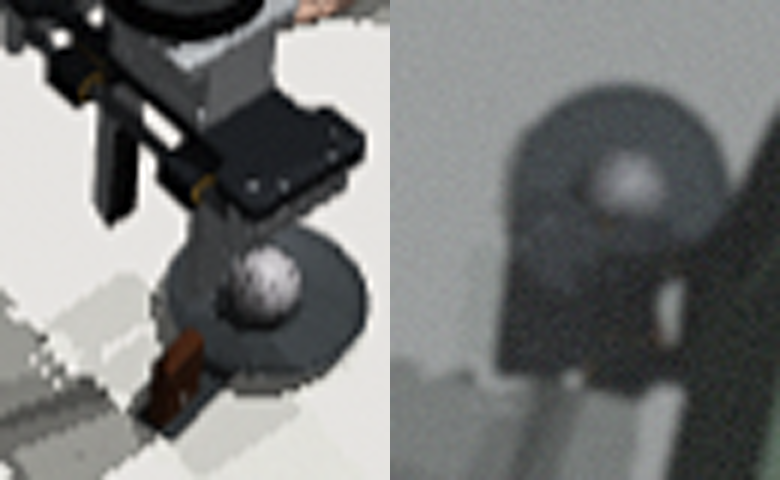

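The ball sits in the middle of the dish: scene crop (266,287) maps to (323.9,252.4), and the prediction plus known bias gives about (324.0,252.2). Now I grip the fin.

```bash
python3 -m crank '0 0 0 0 0 0 -6;0 0 0 0 0 0 -5.9;0 .0017 -.0162 0 0 0 0;0 0 0 0 0 0 0;0 0 0 0 0 0 0'
python3 -m crank '0 0 0 .015 0 0 0;0 0 0 .03 0 0 0;0 0 0 .025 0 0 0;0 0 0 .01 0 0 0;0 0 0 0 0 0 0'
python3 -m crank '0 0 0 .008 0 0 0;0 0 0 .008 0 0 0;0 0 0 0 0 0 0;0 0 0 0 0 0 0'
```

```text
t: 15.25
position: [509.7, -133.9, 127.5]
tool_rot: [[-0.999, -0.041, 0.0], [-0.041, 0.999, 0.0], [-0.0, 0.0, -1.0]]
wrist_force: [-0.1, 0.8, -0.1]
gripper_width: 47.3
grasp_force: 0.0
t: 15.75
position: [507.9, -132.4, 45.9]
tool_rot: [[-0.999, -0.043, -0.004], [-0.043, 0.999, 0.002], [0.003, 0.002, -1.0]]
wrist_force: [0.3, 0.5, 0.4]
gripper_width: 46.9
grasp_force: 0.0
t: 16.15
position: [509.5, -133.1, 31.7]
tool_rot: [[-0.999, -0.044, 0.0], [-0.044, 0.999, -0.0], [-0.0, -0.0, -1.0]]
wrist_force: [0.3, -0.7, -0.1]
gripper_width: 47.2
grasp_force: 0.0
```

```bash
python3 -m crank '-.2 0 0 0 0 0 0;-.4 0 0 0 0 0 0;-.55 0 0 0 0 0 0;-.65 0 0 0 0 0 0;-.7 0 0 0 0 0 0' 8
python3 -m crank '-.75 0 0 0 0 0 0;-.8 0 0 0 0 0 0;-1 0 0 0 0 0 0;-1 0 0 0 0 0 0' 8
python3 -m crank '-1 0 0 0 0 0 0;-1 0 0 0 0 0 0;-1 0 0 0 0 0 0' 50
python3 -m crank '-1 0 0 -.002 0 0 0;-1 0 0 -.004 0 0 0;-1 0 0 -.004 0 0 0;-1 0 0 0 0 0 0;-1 0 0 0 0 0 0'
python3 - <<'E'
from h import *
p,_=grab_frame("scene");cv2.imwrite("pics/c5.png",cv2.resize(p[185:285,280:380],None,fx=6,fy=6,interpolation=cv2.INTER_CUBIC))
s=read_state();print(s["torque"],s["wrist_force"])
print(proj("scene",(589.5,-130,35)))
E
```

```text
t: 16.65
position: [509.4, -133.2, 31.6]
tool_rot: [[-0.999, -0.044, 0.0], [-0.044, 0.999, -0.0], [-0.0, -0.0, -1.0]]
wrist_force: [-0.4, -1.1, -0.1]
gripper_width: 14.6
grasp_force: 0.5
t: 17.05
position: [509.4, -133.3, 31.6]
tool_rot: [[-0.999, -0.044, 0.0], [-0.044, 0.999, -0.0], [-0.0, -0.0, -1.0]]
wrist_force: [-1.2, -2.3, 0.3]
gripper_width: 11.8
grasp_force: 8.0
t: 17.35
position: [509.4, -133.1, 31.6]
tool_rot: [[-0.999, -0.044, 0.0], [-0.044, 0.999, -0.0], [-0.0, -0.0, -1.0]]
wrist_force: [0.0, -1.7, 0.8]
gripper_width: 11.6
grasp_force: 50.0
t: 17.85
position: [509.3, -132.9, 41.5]
tool_rot: [[-0.999, -0.044, 0.0], [-0.044, 0.999, 0.0], [-0.0, 0.0, -1.0]]
wrist_force: [-1.2, -0.1, -3.2]
gripper_width: 11.7
grasp_force: 50.0
[0.04495301 0.03367498 0.03326252] [ 0.60082201 -0.04941368 -2.32597953]
[323.82946856 249.7340529 ]
```

View pics/c5.png

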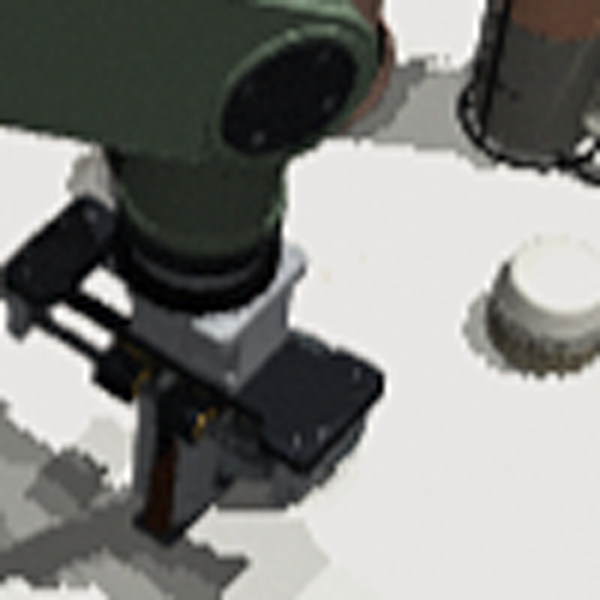

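The grip holds and the wrist load of about 2.4 N matches dish plus ball. The gripper hides the bowl around crop (260,480). I lift slowly.

```bash
python3 -m crank '-1 0 0 -.003 0 0 0;-1 0 0 -.006 0 0 0;-1 0 0 -.009 0 0 0;-1 0 0 -.012 0 0 0;-1 0 0 -.014 0 0 0' >/dev/null
python3 -m crank '-1 0 0 -.014 0 0 0;-1 0 0 -.014 0 0 0;-1 0 0 -.014 0 0 0;-1 0 0 -.014 0 0 0;-1 0 0 -.012 0 0 0'
python3 -m crank '-1 0 0 -.011 0 0 0;-1 0 0 -.008 0 0 0;-1 0 0 -.006 0 0 0;-1 0 0 -.003 0 0 0;-1 0 0 0 0 0 0'
python3 -m crank '-1 0 0 0 0 0 0;-1 0 0 0 0 0 0;-1 0 0 0 0 0 0;-1 0 0 0 0 0 0;-1 0 0 0 0 0 0'
python3 - <<'E'
from h import *
s=read_state();print(s["position"],s["torque"],s["wrist_force"],s["tool_rot"].round(4)[2])
E
```

```text
t: 18.9
position: [509.5, -133.1, 155.0]
tool_rot: [[-0.999, -0.044, 0.001], [-0.044, 0.999, -0.0], [-0.001, -0.0, -1.0]]
wrist_force: [0.3, -0.2, -1.6]
gripper_width: 11.9
grasp_force: 50.0
t: 19.4
position: [509.3, -133.1, 181.6]
tool_rot: [[-0.999, -0.044, 0.0], [-0.044, 0.999, -0.0], [-0.0, -0.0, -1.0]]
wrist_force: [-1.4, -0.5, -3.5]
gripper_width: 11.6
grasp_force: 50.0
t: 19.9
position: [509.2, -133.0, 181.3]
tool_rot: [[-0.999, -0.044, -0.0], [-0.044, 0.999, 0.0], [0.0, 0.0, -1.0]]
wrist_force: [-0.5, -0.1, -2.4]
gripper_width: 11.6
grasp_force: 50.0
[ 509.18321788 -132.997507    181.26303583] [ 0.06061703  0.00864572 -0.03238558] [-0.48647901 -0.10709317 -2.39397034] [ 3.e-04  1.e-04 -1.e+00]
```

```bash
python3 -m crank '-1 0 0 0 0 0 .5;-1 0 0 0 0 0 1;-1 0 0 0 0 0 1.5;-1 0 0 0 0 0 2;-1 0 0 0 0 0 2.5'
python3 -m crank '-1 0 0 0 0 0 2.5;-1 0 0 0 0 0 2.5;-1 0 0 0 0 0 2.5;-1 0 0 0 0 0 2.5;-1 0 0 0 0 0 2.5' >/dev/null
python3 -m crank '-1 0 0 0 0 0 2.5;-1 0 0 0 0 0 2.5;-1 0 0 0 0 0 2.5;-1 0 0 0 0 0 2.5;-1 0 0 0 0 0 2.5' >/dev/null
python3 -m crank '-1 0 0 0 0 0 2.5;-1 0 0 0 0 0 2.5;-1 0 0 0 0 0 2.5;-1 0 0 0 0 0 2.5;-1 0 0 0 0 0 2.5' >/dev/null
python3 -m crank '-1 0 0 0 0 0 2.5;-1 0 0 0 0 0 2.5;-1 0 0 0 0 0 2.5;-1 0 0 0 0 0 2.5;-1 0 0 0 0 0 2.5' >/dev/null
python3 -m crank '-1 0 0 0 0 0 2.5;-1 0 0 0 0 0 2.5;-1 0 0 0 0 0 2.5;-1 0 0 0 0 0 2.5;-1 0 0 0 0 0 2.5' >/dev/null
python3 -m crank '-1 0 0 0 0 0 2.5;-1 0 0 0 0 0 2.5;-1 0 0 0 0 0 2.5;-1 0 0 0 0 0 2.5;-1 0 0 0 0 0 2.5'
python3 -m crank '-1 0 0 0 0 0 2.5;-1 0 0 0 0 0 2.5;-1 0 0 0 0 0 2;-1 0 0 0 0 0 1.5;-1 0 0 0 0 0 1'
python3 -m crank '-1 0 0 0 0 0 .5;-1 0 0 0 0 0 0;-1 0 0 0 0 0 0;-1 0 0 0 0 0 0;-1 0 0 0 0 0 0'
python3 -m crank '-1 0 0 0 0 0 0;-1 0 0 0 0 0 0;-1 0 0 0 0 0 0;-1 0 0 0 0 0 0;-1 0 0 0 0 0 0'
python3 - <<'E'
from h import *
s=read_state();print(s["position"],s["torque"],s["wrist_force"],s["tool_rot"].round(4),s["t"])
L=[]
for n,x,y in(("scene",275,185),("top",325,150)):
    p,d=grab_frame(n);np.savez(f"/tmp/{n}6.npz",p=p,d=d)
    L.append(cv2.resize(p[y:y+90,x:x+75],None,fx=5,fy=5,interpolation=cv2.INTER_CUBIC))
    print(n,proj(n,(509.5,-212,175)),proj(n,(509.5,-212,168)))
cv2.imwrite("pics/c6.png",np.hstack(L))
E
```

```text
t: 20.4
position: [509.3, -133.0, 181.5]
tool_rot: [[-0.996, 0.089, 0.0], [0.089, 0.996, 0.0], [-0.0, 0.0, -1.0]]
wrist_force: [0.2, 0.7, -2.0]
gripper_width: 12.0
grasp_force: 50.0
t: 23.4
position: [509.4, -132.9, 181.5]
tool_rot: [[-0.171, 0.985, 0.0], [0.985, 0.171, 0.0], [0.0, 0.0, -1.0]]
wrist_force: [0.4, 0.8, -2.7]
gripper_width: 12.0
grasp_force: 50.0
t: 23.9
position: [509.3, -133.0, 181.5]
tool_rot: [[-0.008, 1.0, 0.0], [1.0, 0.008, 0.0], [0.0, 0.0, -1.0]]
wrist_force: [0.3, 0.2, -2.7]
gripper_width: 11.7
grasp_force: 50.0
t: 24.4
position: [509.3, -133.0, 181.4]
tool_rot: [[-0.001, 1.0, -0.0], [1.0, 0.001, 0.0], [0.0, -0.0, -1.0]]
wrist_force: [-0.7, -0.2, -1.8]
gripper_width: 11.6
grasp_force: 50.0
t: 24.9
position: [509.3, -133.0, 181.4]
tool_rot: [[-0.0, 1.0, -0.0], [1.0, 0.0, -0.0], [-0.0, -0.0, -1.0]]
wrist_force: [-0.1, 0.7, -2.3]
gripper_width: 11.7
grasp_force: 50.0
[ 509.25075932 -133.03839242  181.44385705] [ 0.09286507 -0.05221758 -0.01010008] [-0.08545683  0.72374441 -2.29879205] [[-5.e-04  1.e+00 -0.e+00]
 [ 1.e+00  5.e-04 -0.e+00]
 [-0.e+00 -0.e+00 -1.e+00]] 24.9
scene [334.20995362 250.84895897] [333.94919019 252.47013096]
top [399.44329574 209.80810605] [398.32357162 210.00698901]
```

View pics/c6.png

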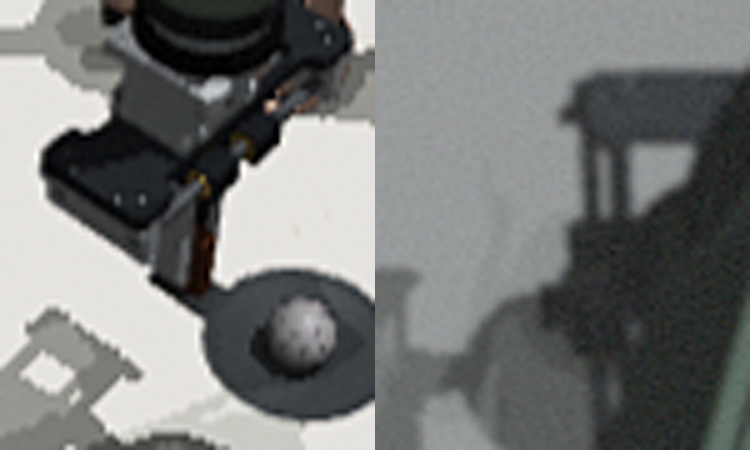

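The ball sits at scene crop (302,333), which maps to (334.5,250.8) after bias, against a predicted (334.2,250.9). Next: levelness and yaw from depth.

Run:
```python
from h import *
z=np.load("/tmp/scene6.npz");d=z["d"];c=calibration("scene");K,R,t=[np.array(c[k]) for k in("camera_matrix","R","t")]
v,u=np.mgrid[225:275,305:365];D=d[225:275,305:365].ravel()
X=(R.T@((np.linalg.inv(K)@np.vstack([u.ravel(),v.ravel(),np.ones(u.size)]))*D-t[:,None])).T
r=X[:,:2]-[509.4,-212];rad=np.hypot(*r.T)
f=(rad<46)&(rad>22)&(X[:,2]>145)&(X[:,2]<172)
# floor: z = a + bx*x + by*y + k*rad
A=np.c_[np.ones(f.sum()),r[f],rad[f]];k,*_=np.linalg.lstsq(A,X[f,2],rcond=None);print(f.sum(),k, "tilt deg",np.degrees(k[1:3]), "rms",(A@k-X[f,2]).std())
b=(X[:,2]>145)&(rad<75)
rm=X[b&(abs(X[:,2]-160)<15)]
print("extent",rm.min(0),rm.max(0))
```

```text
510 [ 1.54115724e+02 -2.54323801e-03  1.75164561e-02  2.39707497e-01] tilt deg [-0.1457168   1.00361901] rms 2.0280729684831114
extent [ 456.51468656 -265.83262113  153.59466795] [ 562.06649177 -139.45527095  174.97854714]
```

The dish is level within measurement noise (about 1° or less). Its rim spans x 456.5–562 and reaches y = -266, so the bowl centre is at about (509.3,-212.5) and yaw is true. Handing in.

```bash
python3 -m crank '-1 0 0 0 0 0 0;-1 0 0 0 0 0 0;-1 0 0 0 0 0 0;-1 0 0 0 0 0 0;-1 0 0 0 0 0 0' | head -2; python3 -c "
from bench import *
print(job_done())"
```

```text
t: 25.5
position: [509.3, -133.0, 181.4]
the job is handed in; nothing more can be done
None
```

The job is handed in at 25.5 s: the small ball is in a small-hole seat, and the dish with the large ball in its middle is held still 15 cm up, level to about 1°, grip pointing left and bowl right; the fingers touched the rack once, reading 54 N at the wrist (limit 120 N).

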